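# Make up the painting and shaping kits

## Task

Make up two kits from the stock on the bench. The painting kit goes in the blue tray: blue-lidded jar in the small bay, dust brush in the large bay. The shaping kit goes in the dark grey tray: yellow-lidded jar in the small bay, the white foam block with the blue lines in the large bay and the cork sanding block centred on top of it; set everything right way up about the middle of its bay, let go, and leave the red-lidded jar where it stands.

Things in the scene. Friction and masses are not known exactly. Their poses are not given: they have to be found in the camera images.
- blue_tray: Blue plastic kit tray, fixed, 118 (x) by 204 (y) mm outside; walls 4 mm thick, 22 mm high; floor 4 mm thick. Origin: centre of underside, z up. A divider makes two bays, each 110 mm along x: small, y +26 to +98 mm (centre +62), and large, y -98 to +22 mm (centre -38). Yaw within 0.35 rad, so the small bay is at the robot's left (+y) end. The trays may swap places.
- grey_tray: Dark grey metal kit tray, fixed, 118 (x) by 204 (y) mm outside; walls 4 mm thick, 22 mm high; floor 4 mm thick. Origin: centre of underside, z up. A divider makes two bays, each 110 mm along x: small, y +26 to +98 mm (centre +62), and large, y -98 to +22 mm (centre -38). Yaw within 0.35 rad, so the small bay is at the robot's left (+y) end. The trays may swap places.
- blue_jar: Loose closed glass jar with a blue lid, 48 mm diameter, 75 mm tall, about 170 g. Origin: centre of the underside, z up; stands upright at the start.
- yellow_jar: Loose closed glass jar with a yellow lid, 48 mm diameter, 75 mm tall, about 170 g. Origin: centre of the underside, z up; stands upright at the start.
- red_jar: Loose closed glass jar with a red lid, 48 mm diameter, 75 mm tall, about 170 g; belongs to neither kit and stays where it stands. Origin: centre of the underside, z up; stands upright at the start.
- foam_block: Loose rigid block of white carving foam with three slanting blue marker lines across its top, 80 (x) by 50 (y) by 50 (z) mm, about 30 g. Origin: centre of the underside, z up, x along its length. (A flat white offcut without lines is not it.)
- dust_brush: Loose block brush standing on its black bristles: brown wooden back 80 (x) by 44 (y) mm from 20 to 46 mm height, with a narrower raised strip, 26 mm wide, up to 54 mm; 90 g. Rigid. Grip it by the 44 mm wide sides of the wooden back. Origin: centre of the underside of the bristles, z up, x along its length.
- sanding_block: Loose tan cork sanding block with a thin red abrasive sole, 70 (x) by 40 (y) by 36 (z) mm, 70 g. Origin: centre of the underside (the sole), z up, x along its length.

How it is judged (in metres and radians):
At the end, for the whole second after the job is handed in: Jars in the small bays, brush and foam in the large bays of their trays: on the floor (6 mm), upright (0.12 rad), centre within 36 mm of bay centre across the tray, along it 20 mm (jars) or 40 mm. Sanding block flat on the foam, centres within 15 mm. Red jar moved under 30 mm. All at rest (y of blue_jar in the frame of blue_tray between 0.042 and 0.082 m and x of blue_jar in the frame of blue_tray between -0.036 and 0.036 m and z of blue_jar in the frame of blue_tray between 0 and 0.01 m and angle between each of blue_jar, dust_brush, yellow_jar, foam_block, sanding_block, red_jar's own z axis and vertical below 0.12 rad and y of dust_brush in the frame of blue_tray between -0.078 and 0.002 m and x of dust_brush in the frame of blue_tray between -0.036 and 0.036 m and z of dust_brush in the frame of blue_tray between 0 and 0.01 m and y of yellow_jar in the frame of grey_tray between 0.042 and 0.082 m and x of yellow_jar in the frame of grey_tray between -0.036 and 0.036 m and z of yellow_jar in the frame of grey_tray between 0 and 0.01 m and y of foam_block in the frame of grey_tray between -0.078 and 0.002 m and x of foam_block in the frame of grey_tray between -0.036 and 0.036 m and z of foam_block in the frame of grey_tray between 0 and 0.01 m and horizontal distance between sanding_block and foam_block below 0.015 m and z of sanding_block in the frame of foam_block between 0.046 and 0.055 m and distance of red_jar from where it was at the start of the episode below 0.03 m and linear speed of each of blue_jar, yellow_jar, red_jar, foam_block, dust_brush, sanding_block below 0.02 m/s); the robot touches nothing.
It fails at once if the red-lidded jar is pushed or carried more than 30 mm from its place, or knocked over (distance of red_jar from where it was at the start of the episode above 0.03 m or angle between red_jar's own z axis and vertical above 0.5 rad).
It also fails if it takes over 128 s, if anything falls off the work surface, if the arm or the gripper's body presses on something with over 40 N, if the wrist force passes 120 N, or if a joint passes its speed limit or range.

## Robot

A 7-joint arm with a two-finger parallel gripper is mounted at the origin on the work surface. World frame = base frame: x ahead of the robot, y to its left, z up, the work surface at z = 0. Lengths are in m, angles in degrees, forces in N, time in s.
With the tool pointing down it reaches from about 0.4 to 0.875 m from the base axis. Payload 19.3 kg.
Tool frame: the origin (TCP) lies midway between the tips of the shut fingers; the grasp point (between the pads) lies 19 mm behind it (arm.hold_point_z is the distance from the TCP to the grasp point, in m); z points along the fingers, y is the line along which they close (so a half turn about z gives the same grasp; the last joint's range is limited). The gripper opens to 85 mm and grips with 20 to 120 N. Pads are 22 mm wide; open, the fingers measure 114 mm over their backs; the gripper's body (76 mm by 85 mm) begins 54 mm behind the grasp point. The pads swing forward as they close: fully open they stand 13 mm farther back than shut.
Start: joints at [-79.653, 29.874, -2.08, 91.645, 1.215, 58.505, -6.463], TCP at [0.155, 0.605, 0.231] pointing down, gripper open.
Joint ranges: [-166.77, 166.77], [-17.47, 122.26], [-85.68, 81.53], [9.62, 139.38], [-72.42, 252.41], [9.2, 110.78], [-144.41, 144.41]. Speed limits (degrees/s): [108.29, 108.29, 136.94, 136.94, 172.46, 172.46, 172.46].

## Interface

Orientations are given as a 3x3 rotation matrix whose columns are the frame's x, y, z axes.
In Python, from plant import arm, cams, workorder, spotter gives the robot as it stands.
- The arm moves only by the tool step_arm, never from a script. Its argument "deltas" is a list of rows, each a list of 4 numbers: the shift along the tool's x, y, z in fractions of the full range, 1 being 0.5 m, then the turn about the tool's z in shares of 90 degrees (1.0 is 90 degrees). In form: [[dx, dy, dz, turn], ...]. A call has 1 to 5 rows; each row is the pose to reach, as a shift and turn from the pose commanded when the call began, along the tool's axes at that moment; what a row does not reach only later rows make up. A row lasts 1/8 s, in which the tool goes at most 62.5 mm and 10.7 degrees, less where a joint would pass 70% of its speed; a pose out of reach is approached as far as the arm can. Shift and turn numbers lie between -1 and 1, and a call with a number outside is refused. A call with a gripper value outside its range is refused whole. "claw" is the opening, from 0 (shut) to 1 (fully open), set as the call begins (left out, the last holds). The fingers move at their own pace and stop on an object; "squeeze" is the grip in N (left out, the last holds). Time passes only in rows, so rows that repeat a pose let the fingers close. It gives the time, the measured TCP pose, the force, the opening and the grip force at its end, in the units of the state.
- arm.state(): the state, without advancing time (a new reading comes with each control period).
- cams.capture(name): name is "scene" or "top" or "wrist"; returns a dict with "frame" (420x560x3 uint8, red, green, blue), "fx", "fy", "cx", "cy" (pixels), "dist_coeffs" ([k1, k2, p1, p2, k3] as OpenCV has them; the pictures are not rectified), "xyz" and "orientation" of the camera in the world. Camera axes: x right, y down, z forward; pixel columns grow to the right and rows downward; lengths in m; the calibration is good to about 2 mm. A picture is of the moment at which its call begins. There is no depth.
- workorder.hand_in(): hands the job in; it is judged then, once.
Trained networks look in a picture, given as the dict that the camera call returned (one of the last four; its "shot" number tells which), for a name from the list of things; names that differ only in an ending like _2 or _b are one class to them, and where a whole thing is asked for, a point or a joint stands for the part that bears it (a point fixed in the world has none). Each returns a list of dicts, best first, with "confidence" (0 to 1); they miss things now and then, are a little off and sometimes report something else, mostly with a low value. They report only what shows in the picture. A call takes as long as a camera call.
- spotter.outline_of(picture, target): "pixels" (420x560 bool, what is visible of it) and "pixel" ([row, column] in pixels, amid what is visible of it).
The state is a dict: "time": time; "joint_pos": joint angles; "qd": joint speeds; "effort": joint torques, N m; "tool_pos": TCP position; "tcp_rot": TCP orientation; "force": force on the tool from outside, world axes, zero at the start; "torque": the same for the moment, N m; "opening": finger opening in m; "grip_force": force on a finger pad.
Only numpy, scipy, OpenCV 4.12 (cv2) and the standard library are available. Lean on these libraries where they do the work, as an engineer would, in place of code of your own. Each camera call takes 0.05 s, during which the arm holds its last target. There are 200 camera calls.

## Working session

There is one attempt and no reset: what is moved stays moved. The work goes in short steps, Python scripts to look and compute and a tool call to move; the robot and the scene stay as the last step left them, time stands still between calls to the robot, and variables do not carry over. Pictures are saved under pics/ and viewed, at most 14 in all, crops included, and the job is handed in when it is done.

Besides the shell and the picture viewer there is one more tool, called after ">>>" by a JSON object that holds its "name" and its "arguments", one argument or row to a line. step_arm: Moves the arm, as the interface text tells. Its arguments: {"type":"object","properties":{"deltas":{"type":"array"},"claw":{"type":"number"},"squeeze":{"type":"number"}},"required":["deltas"]}

```bash
ls; mkdir -p pics; python3 - <<'E'
from plant import arm,cams
import cv2,numpy as np
s=arm.state();print(s['time'],s['tool_pos'],np.round(s['tcp_rot'],3).tolist(),s['opening'],arm.hold_point_z)
for n in ['scene','top']:
    p=cams.capture(n);cv2.imwrite(f'pics/{n}0.png',p['frame'][:,:,::-1]);print(n,p['xyz'],np.round(p['orientation'],3).tolist(),p['fx'],p['cx'],p['cy'],p['dist_coeffs'])
E
```

```text
pics
0.0 [0.15507645 0.60512305 0.2307424 ] [[-0.969, 0.248, -0.0], [0.248, 0.969, -0.001], [-0.0, -0.001, -1.0]] 0.08545204321758948 0.0187
scene [1.01095856 0.68780536 0.59157865] [[-0.862, 0.267, -0.43], [0.506, 0.489, -0.711], [0.021, -0.831, -0.557]] 402.86208450878325 285.97978071541655 210.9876432052594 [0.01639658 0.         0.         0.         0.        ]
top [ 0.46772277 -0.00870768  0.88351079] [[-0.007, -0.991, 0.133], [-1.0, 0.007, 0.001], [-0.002, -0.133, -0.991]] 429.67819637018835 280.9826687500494 208.0706255777056 [-0.1154758  0.         0.         0.         0.       ]
```

View pics/scene0.png

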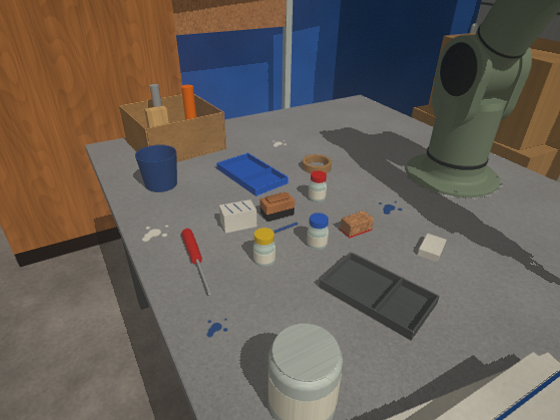

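View pics/top0.png

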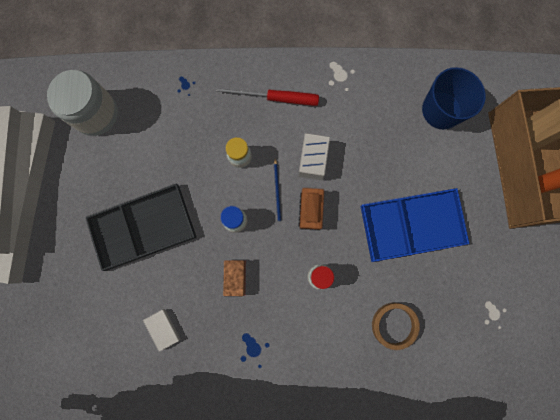

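The top view, where up is +x and left is +y, shows:
- **Trays:** grey around (145,228), blue around (415,225).
- **Jars:** yellow (237,152), blue (232,218), red (321,277).
- **Blocks:** foam (314,155), brush (312,208), cork (234,278).
- **Not stock:** a white offcut at (162,330).

The scene view agrees. Next I'll fit model silhouettes to the network outlines in both views, with base height left free.

```bash
cat > h.py <<'E'
import numpy as np,cv2
from scipy.optimize import minimize
from plant import arm,cams,workorder,spotter
def box(lx,ly,z0,z1): return np.array([[a*lx/2,b*ly/2,z] for a in(-1,1) for b in(-1,1) for z in(z0,z1)])
t=np.linspace(0,2*np.pi,24,endpoint=False)
jar=np.array([[.024*np.cos(a),.024*np.sin(a),z] for a in t for z in(0,.075)])
tray=box(.118,.204,0,.022)
M=dict(blue_tray=tray,grey_tray=tray,blue_jar=jar,yellow_jar=jar,red_jar=jar,foam_block=box(.08,.05,0,.05),
 dust_brush=np.vstack([box(.074,.038,0,.02),box(.08,.044,.02,.046),box(.08,.026,.046,.054)]),sanding_block=box(.07,.04,0,.036))
def proj(p,P):
    R=np.array(p['orientation']).T
    K=np.array([[p['fx'],0,p['cx']],[0,p['fy'],p['cy']],[0,0,1]])
    return cv2.projectPoints(np.asarray(P,float),cv2.Rodrigues(R)[0],-R@np.array(p['xyz']),K,np.array(p['dist_coeffs']))[0][:,0]
def ray(p,row,col,z):
    K=np.array([[p['fx'],0,p['cx']],[0,p['fy'],p['cy']],[0,0,1]])
    u=cv2.undistortPoints(np.array([[[col,row]]],float),K,np.array(p['dist_coeffs']))[0,0]
    d=np.array(p['orientation'])@[u[0],u[1],1];o=np.array(p['xyz']);return o+d*(z-o[2])/d[2]
def place(m,q):
    c,s=np.cos(q[3]),np.sin(q[3]);return m@np.array([[c,s,0],[-s,c,0],[0,0,1]])+q[:3]
def mask(p,P):
    S=4;im=np.zeros((420*S,560*S),np.uint8)
    h=cv2.convexHull(((proj(p,P)+.5)*S).astype(np.float32)).astype(np.int32);cv2.fillConvexPoly(im,h,1)
    return cv2.resize(im.astype(np.float32),(560,420),interpolation=cv2.INTER_AREA)
def outlines(p,name): 
    r=spotter.outline_of(p,name);return r
def fit(name,obs,q0,freez=True,yaw=True):
    """obs: list of (picture, mask). returns q=[x,y,z,yaw], mean IoU"""
    def cost(v):
        q=[q0[0]+v[0],q0[1]+v[1],q0[2]+(v[2] if freez else 0),q0[3]+(v[3]*10 if yaw else 0)]
        P=place(M[name],np.array(q));c=0
        for p,m in obs:
            k=mask(p,P);c+=1-np.minimum(k,m).sum()/np.maximum(k,m).sum()
        return c/len(obs)
    best=None
    for y0 in ([0] if not yaw else [-.03,0,.03]):
        s=np.vstack([[0,0,0,y0]]+[np.array([0,0,0,y0])+d for d in np.diag([.012,.012,.01,.02])])
        r=minimize(cost,[0,0,0,y0],method='Nelder-Mead',options=dict(initial_simplex=s,xatol=1e-4,fatol=1e-4,maxiter=250))
        if best is None or r.fun<best.fun: best=r
    v=best.x
    return np.array([q0[0]+v[0],q0[1]+v[1],q0[2]+(v[2] if freez else 0),q0[3]+(v[3]*10 if yaw else 0)]),1-best.fun
E
cat > m.py <<'E'
from h import *
import json
ps=[cams.capture('top'),cams.capture('scene')];out={}
for n in M:
    obs=[];info=[]
    for p in ps:
        r=outlines(p,n)
        info+= [(round(x['confidence'],2),np.round(x['pixel']).tolist()) for x in r[:2]]
        if r: obs.append((p,r[0]['pixels'].astype(np.float32)))
    h=M[n][:,2].max()
    r,c=np.argwhere(obs[0][1]>0).mean(0);g=ray(obs[0][0],r,c,h/2)
    rc=np.argwhere(obs[0][1]>0);W=np.array([ray(ps[0],a,b,h)[:2] for a,b in rc[::3]]);w,V=np.linalg.eigh(np.cov(W.T))
    a=V[:,1 if 'tray' not in n else 0];yw=np.arctan2(a[1],a[0]);yw=(yw+np.pi/2)%np.pi-np.pi/2
    q,i=fit(n,obs,[g[0],g[1],0,yw],yaw='jar' not in n)
    q2,i2=fit(n,obs,[q[0],q[1],0,q[3]],freez=False,yaw='jar' not in n)
    print(n,info,'free',np.round(q,4),round(i,3),'z0',np.round(q2,4),round(i2,3));out[n]=q2.tolist()
json.dump(out,open('q.json','w'))
E
python3 m.py
```

```text
blue_tray [(0.76, [222.0, 413.0]), (0.87, [174.0, 251.0])] free [ 0.5488 -0.2826  0.0022  0.1606] 0.976 z0 [ 0.5482 -0.2848  0.      0.1585] 0.969
grey_tray [(0.78, [230.0, 143.0]), (0.49, [156.0, 314.0])] free [0.5472 0.2828 0.0027 0.3451] 0.977 z0 [0.5475 0.2839 0.     0.3538] 0.978
blue_jar [(0.57, [219.0, 234.0]), (0.88, [228.0, 319.0])] free [ 0.5578  0.0828 -0.0019  0.4837] 0.856 z0 [0.5576 0.0825 0.     0.4837] 0.854
yellow_jar [(0.62, [154.0, 239.0]), (0.79, [247.0, 263.0])] free [ 0.6956  0.0765 -0.0036  0.3371] 0.85 z0 [0.6957 0.0768 0.     0.3371] 0.844
red_jar [(0.86, [277.0, 322.0]), (0.76, [186.0, 316.0])] free [ 0.448  -0.0822  0.0022  1.0638] 0.902 z0 [ 0.4474 -0.0824  0.      1.0638] 0.893
foam_block [(0.7, [158.0, 314.0]), (0.88, [216.0, 235.0])] free [ 0.6884 -0.0735  0.0029 -0.1609] 0.937 z0 [ 0.6887 -0.0742  0.     -0.161 ] 0.927
dust_brush [(0.92, [208.0, 310.0]), (0.63, [207.0, 276.0]), (0.59, [224.0, 356.0])] free [ 0.58   -0.0672  0.     -0.0769] 0.915 z0 [ 0.58   -0.0672  0.     -0.0785] 0.915
sanding_block [(0.9, [276.0, 235.0]), (0.61, [221.0, 358.0])] free [ 4.446e-01  8.700e-02  3.000e-04 -2.650e-02] 0.939 z0 [ 0.4445  0.0865  0.     -0.0285] 0.94
```

Every two-view fit puts the bases within about 4 mm of the bench. The network missed the grey tray in the scene view, so that fit has only the top view. I'll go above the grey tray and check it with the wrist camera on the way to the yellow jar.

```bash
cat > go.py <<'E'
import sys,json
from h import *
def plan(wps,start=None):
    """wps: [x,y,z,psi] TCP world; prints delta from previous (first: from measured)"""
    s=arm.state();R=np.array(s['tcp_rot']);p=np.array(s['tool_pos']);psi=np.arctan2(-R[0,1],R[1,1])
    print('t',round(s['time'],2),'tcp',np.round(p,4),'psi',round(psi,3),'open',round(s['opening'],4))
    for i,w in enumerate(wps):
        c,sn=np.cos(psi),np.sin(psi)
        if i: R=np.array([[-c,-sn,0],[-sn,c,0],[0,0,-1]]).T
        d=R.T@(np.array(w[:3])-p);tu=-((w[3]-psi+np.pi)%(2*np.pi)-np.pi)
        print(np.round(w,3).tolist(),'->',np.round(d,3).tolist(),round(tu,3));p=np.array(w[:3]);psi=w[3]
E
python3 - <<'E'
from go import *
plan([[.5,.283,.3,0],[.696,.077,.2,0]])
E
```

```text
t 1.0 tcp [0.1551 0.6054 0.2313] psi -0.251 open 0.085
[0.5, 0.283, 0.3, 0.0] -> [-0.414, -0.227, -0.069] -0.251
[0.696, 0.077, 0.2, 0.0] -> [-0.196, -0.206, 0.1] -0.0
```

Careful with the scale: shifts go in shares of 0.5 m and turns go in shares of 90 degrees. That gives: -0.414 m / 0.5 = -0.828, -0.227 m / 0.5 = -0.454, -0.251 rad / 1.5708 = -0.1598.

>>> {"name": "step_arm", "arguments": {
  "deltas": [
    [-0.828,-0.454,-0.138,-0.1598],
    [-0.828,-0.454,-0.138,-0.1598],
    [-0.828,-0.454,-0.138,-0.1598],
    [-0.828,-0.454,-0.138,-0.1598],
    [-0.828,-0.454,-0.138,-0.1598]
  ],
  "claw": 1,
  "squeeze": 50
}}

```text
time: 1.62
tool_pos: [0.3822, 0.3926, 0.277]
tcp_rot: [[-1.0, -0.0, 0.0], [-0.0, 1.0, 0.0], [-0.0, 0.0, -1.0]]
force: [1.5, 1.7, -0.0]
opening: 0.0854
grip_force: 0.0
```

>>> {"name": "step_arm", "arguments": {
  "deltas": [
    [-0.2,-0.18,-0.04,0],
    [-0.2,-0.18,-0.04,0],
    [-0.2,-0.18,-0.04,0],
    [-0.2,-0.18,-0.04,0]
  ]
}}

```text
time: 2.12
tool_pos: [0.481, 0.3039, 0.2964]
tcp_rot: [[-1.0, 0.001, -0.0], [0.001, 1.0, 0.0], [0.0, 0.0, -1.0]]
force: [0.2, 1.0, -0.7]
opening: 0.085
grip_force: 0.0
```

```bash
python3 - <<'E'
from h import *
import json
q=json.load(open('q.json'))
w=cams.capture('wrist');cv2.imwrite('pics/w1.png',w['frame'][:,:,::-1])
s=cams.capture('scene');t=cams.capture('top')
ob=[]
for p,n in((w,'w'),(s,'s'),(t,'t')):
    r=outlines(p,'grey_tray');print(n,[(round(x['confidence'],2),np.round(x['pixel']).tolist(),int(x['pixels'].sum())) for x in r])
    if r and n!='t':
        m=r[0]['pixels'].astype(np.float32)
        k=mask(p,place(M['grey_tray'],np.array(q['grey_tray'])));print('iou with top fit',np.minimum(k,m).sum()/np.maximum(k,m).sum(), m[0].sum(),m[-1].sum(),m[:,0].sum(),m[:,-1].sum())
        ob.append((p,m))
    if n=='t' and r: ob.append((p,r[0]['pixels'].astype(np.float32)))
print(fit('grey_tray',ob,q['grey_tray']),len(ob))
from go import plan
plan([[.696,.077,.2,0]])
im=s['frame'][:,:,::-1].copy()
for n in q:
    for pt in [cv2.convexHull(proj(s,place(M[n],np.array(q[n]))).astype(np.float32))]: cv2.polylines(im,[pt.astype(np.int32)],True,(0,255,0),1)
cv2.imwrite('pics/s1.png',im)
E
```

```text
w [(0.8, [210.0, 267.0], 12419)]
iou with top fit 0.9658698 0.0 0.0 0.0 0.0
s [(0.77, [296.0, 386.0], 5225), (0.71, [246.0, 264.0], 786)]
iou with top fit 0.9708932 0.0 0.0 0.0 0.0
t [(0.6, [226.0, 139.0], 5839), (0.31, [159.0, 312.0], 1099)]
(array([ 0.54697411,  0.28373074, -0.00136038,  0.35063833]), np.float64(0.976066192612052)) 3
t 2.42 tcp [0.4802 0.305  0.2964] psi 0.002 open 0.0853
[0.696, 0.077, 0.2, 0.0] -> [-0.215, -0.228, 0.096] 0.002
```

View pics/s1.png

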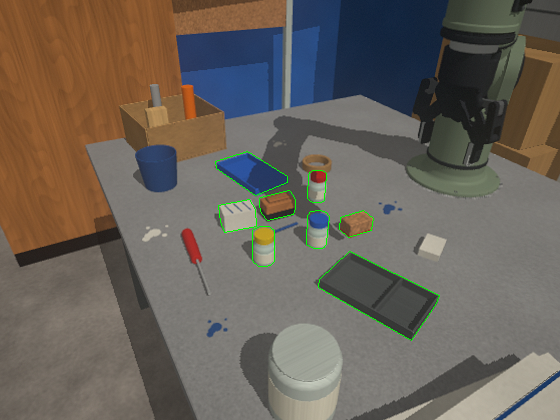

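View pics/w1.png

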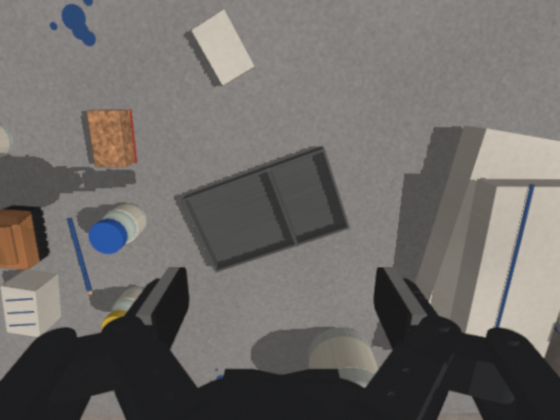

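The hulls sit on every object in the scene view. In the wrist view the grey tray is centred near (265,210), with its small bay on the +y side. Three views give grey tray (0.547, 0.284), yaw 0.35. On to the yellow jar.

In the tool's units: -0.228 m / 0.5 = -0.456, -0.215 m / 0.5 = -0.43.

>>> {"name": "step_arm", "arguments": {
  "deltas": [
    [-0.43,-0.456,0.192,0],
    [-0.43,-0.456,0.192,0],
    [-0.43,-0.456,0.192,0],
    [-0.43,-0.456,0.192,0],
    [-0.43,-0.456,0.192,0]
  ]
}}

```text
time: 3.05
tool_pos: [0.6869, 0.0862, 0.2043]
tcp_rot: [[-1.0, -0.001, 0.0], [-0.001, 1.0, 0.0], [-0.0, 0.0, -1.0]]
force: [0.6, 2.1, 0.6]
opening: 0.0852
grip_force: 0.0
```

```bash
python3 - <<'E'
from go import *
plan([[.696,.077,.15,0],[.696,.077,.028,0]])
E
```

```text
t 3.05 tcp [0.6869 0.0862 0.2043] psi 0.001 open 0.0852
[0.696, 0.077, 0.15, 0.0] -> [-0.009, -0.009, 0.054] 0.001
[0.696, 0.077, 0.028, 0.0] -> [0.0, 0.0, 0.122] -0.0
```

In the tool's units: 0.05 m / 0.5 = 0.1.

>>> {"name": "step_arm", "arguments": {
  "deltas": [
    [0,0,0.1,0],
    [0,0,0.1,0],
    [0,0,0.1,0]
  ]
}}

```text
time: 3.42
tool_pos: [0.6862, 0.0881, 0.1567]
tcp_rot: [[-1.0, -0.002, 0.001], [-0.002, 1.0, 0.001], [-0.001, 0.001, -1.0]]
force: [0.2, 0.8, 0.9]
opening: 0.0851
grip_force: 0.0
```

In the tool's units: 0.128 m / 0.5 = 0.256, -0.011 m / 0.5 = -0.022.

>>> {"name": "step_arm", "arguments": {
  "deltas": [
    [-0.02,-0.022,0.06,0],
    [-0.02,-0.022,0.16,0],
    [-0.02,-0.022,0.256,0],
    [-0.02,-0.022,0.256,0]
  ]
}}

```text
time: 3.92
tool_pos: [0.6948, 0.0767, 0.0262]
tcp_rot: [[-1.0, -0.001, -0.003], [-0.001, 1.0, -0.0], [0.003, -0.0, -1.0]]
force: [-0.3, -1.0, 0.6]
opening: 0.0856
grip_force: 0.0
```

>>> {"name": "step_arm", "arguments": {
  "deltas": [
    [0,0,0,0],
    [0,0,0,0],
    [0,0,0,0],
    [0,0,0,0]
  ],
  "claw": 0,
  "squeeze": 50
}}

```text
time: 4.42
tool_pos: [0.6974, 0.0763, 0.0301]
tcp_rot: [[-1.0, -0.0, 0.004], [-0.0, 1.0, 0.001], [-0.004, 0.001, -1.0]]
force: [-4.5, 0.8, 17.4]
opening: 0.0457
grip_force: 49.1
```

In the tool's units: -0.15 m / 0.5 = -0.3, -0.11 m / 0.5 = -0.22.

>>> {"name": "step_arm", "arguments": {
  "deltas": [
    [0,0,-0.1,0],
    [0,0,-0.22,0],
    [0,0,-0.3,0],
    [0,0,-0.3,0]
  ]
}}

```text
time: 4.92
tool_pos: [0.6977, 0.0759, 0.182]
tcp_rot: [[-1.0, 0.0, 0.007], [0.0, 1.0, 0.001], [-0.007, 0.001, -1.0]]
force: [-0.1, -0.0, -2.7]
opening: 0.0453
grip_force: 53.0
```

```bash
python3 - <<'E'
from go import *
plan([[.526,.342,.17,.35],[.526,.342,.035,.35]])
E
```

```text
t 4.92 tcp [0.6977 0.0759 0.182 ] psi -0.0 open 0.0453
[0.526, 0.342, 0.17, 0.35] -> [0.172, 0.266, 0.011] -0.35
[0.526, 0.342, 0.035, 0.35] -> [0.0, 0.0, 0.135] -0.0
```

In the tool's units: 0.266 m / 0.5 = 0.532, 0.172 m / 0.5 = 0.344, -0.35 rad / 1.5708 = -0.2228.

>>> {"name": "step_arm", "arguments": {
  "deltas": [
    [0.344,0.532,0.02,-0.2228],
    [0.344,0.532,0.02,-0.2228],
    [0.344,0.532,0.02,-0.2228],
    [0.344,0.532,0.02,-0.2228],
    [0.344,0.532,0.02,-0.2228]
  ]
}}

```text
time: 5.55
tool_pos: [0.5248, 0.3394, 0.167]
tcp_rot: [[-0.939, -0.343, -0.0], [-0.343, 0.939, -0.0], [0.0, -0.0, -1.0]]
force: [0.2, 0.8, -1.9]
opening: 0.0457
grip_force: 53.0
```

```bash
python3 - <<'E'
from go import *
plan([[.526,.342,.12,.35],[.526,.342,.035,.35]])
E
```

```text
t 5.55 tcp [0.5248 0.3394 0.167 ] psi 0.35 open 0.0457
[0.526, 0.342, 0.12, 0.35] -> [-0.002, 0.002, 0.047] 0.0
[0.526, 0.342, 0.035, 0.35] -> [0.0, 0.0, 0.085] -0.0
```

In the tool's units: 0.129 m / 0.5 = 0.258, 0.12 m / 0.5 = 0.24.

>>> {"name": "step_arm", "arguments": {
  "deltas": [
    [0,0.004,0.1,0],
    [0,0.004,0.2,0],
    [0,0.004,0.24,0],
    [0,0.004,0.258,0],
    [0,0.004,0.258,0]
  ]
}}

```text
time: 6.18
tool_pos: [0.5261, 0.3401, 0.0389]
tcp_rot: [[-0.939, -0.343, 0.001], [-0.343, 0.939, 0.001], [-0.001, 0.0, -1.0]]
force: [0.2, -0.1, -1.7]
opening: 0.0459
grip_force: 53.0
```

In the tool's units: 0.004 m / 0.5 = 0.008, 0.003 m / 0.5 = 0.006.

>>> {"name": "step_arm", "arguments": {
  "deltas": [
    [0,0,0.006,0],
    [0,0,0.008,0],
    [0,0,0.008,0]
  ]
}}

```text
time: 6.55
tool_pos: [0.5257, 0.34, 0.0345]
tcp_rot: [[-0.939, -0.343, 0.0], [-0.343, 0.939, 0.0], [-0.0, 0.0, -1.0]]
force: [0.3, -0.1, -2.2]
opening: 0.0457
grip_force: 53.0
```

In the tool's units: 0.003 m / 0.5 = 0.006, 0.002 m / 0.5 = 0.004.

>>> {"name": "step_arm", "arguments": {
  "deltas": [
    [0,0,0.004,0],
    [0,0,0.006,0],
    [0,0,0.006,0]
  ]
}}

```text
time: 6.92
tool_pos: [0.5261, 0.3402, 0.034]
tcp_rot: [[-0.939, -0.343, 0.001], [-0.343, 0.939, 0.001], [-0.002, 0.0, -1.0]]
force: [-13.5, -7.8, 46.4]
opening: 0.0456
grip_force: 57.7
```

In the tool's units: -0.002 m / 0.5 = -0.004.

>>> {"name": "step_arm", "arguments": {
  "deltas": [
    [0,0,-0.004,0],
    [0,0,-0.004,0]
  ]
}}

```text
time: 7.18
tool_pos: [0.5259, 0.3402, 0.0341]
tcp_rot: [[-0.939, -0.343, 0.001], [-0.343, 0.939, 0.001], [-0.001, 0.0, -1.0]]
force: [-4.6, -2.7, 17.3]
opening: 0.0458
grip_force: 54.9
```

>>> {"name": "step_arm", "arguments": {
  "deltas": [
    [0,0,0,0],
    [0,0,0,0],
    [0,0,0,0],
    [0,0,0,0]
  ],
  "claw": 1
}}

```text
time: 7.68
tool_pos: [0.5256, 0.3399, 0.033]
tcp_rot: [[-0.939, -0.343, -0.0], [-0.343, 0.939, -0.0], [0.0, -0.0, -1.0]]
force: [-0.5, 0.4, 0.7]
opening: 0.086
grip_force: 0.0
```

In the tool's units: -0.18 m / 0.5 = -0.36, -0.17 m / 0.5 = -0.34.

>>> {"name": "step_arm", "arguments": {
  "deltas": [
    [0,0,-0.1,0],
    [0,0,-0.22,0],
    [0,0,-0.34,0],
    [0,0,-0.36,0]
  ]
}}

```text
time: 8.18
tool_pos: [0.527, 0.3408, 0.2173]
tcp_rot: [[-0.939, -0.343, 0.005], [-0.343, 0.939, 0.004], [-0.006, 0.002, -1.0]]
force: [-0.2, -0.2, -0.8]
opening: 0.0855
grip_force: 0.0
```

```bash
python3 - <<'E'
from go import *
plan([[.689,-.074,.16,-.16],[.689,-.074,.020,-.16]])
E
```

```text
t 8.18 tcp [0.527  0.3408 0.2173] psi 0.35 open 0.0855
[0.689, -0.074, 0.16, -0.16] -> [-0.01, -0.445, 0.057] 0.51
[0.689, -0.074, 0.02, -0.16] -> [0.0, 0.0, 0.14] -0.0
```

In the tool's units: -0.445 m / 0.5 = -0.89, 0.057 m / 0.5 = 0.114, 0.51 rad / 1.5708 = 0.3247.

>>> {"name": "step_arm", "arguments": {
  "deltas": [
    [-0.02,-0.89,0.114,0.3247],
    [-0.02,-0.89,0.114,0.3247],
    [-0.02,-0.89,0.114,0.3247],
    [-0.02,-0.89,0.114,0.3247],
    [-0.02,-0.89,0.114,0.3247]
  ]
}}

```text
time: 8.8
tool_pos: [0.6386, 0.0494, 0.1724]
tcp_rot: [[-0.987, 0.159, -0.001], [0.159, 0.987, -0.0], [0.001, -0.0, -1.0]]
force: [1.4, 0.6, 0.7]
opening: 0.0856
grip_force: 0.0
```

```bash
python3 - <<'E'
from go import *
plan([[.689,-.074,.16,-.16],[.689,-.074,.020,-.16]])
E
```

```text
t 8.8 tcp [0.6386 0.0494 0.1724] psi -0.16 open 0.0856
[0.689, -0.074, 0.16, -0.16] -> [-0.069, -0.114, 0.012] 0.0
[0.689, -0.074, 0.02, -0.16] -> [0.0, 0.0, 0.14] -0.0
```

In the tool's units: -0.106 m / 0.5 = -0.212, 0.012 m / 0.5 = 0.024.

>>> {"name": "step_arm", "arguments": {
  "deltas": [
    [-0.134,-0.212,0.024,0],
    [-0.134,-0.212,0.024,0],
    [-0.134,-0.212,0.024,0],
    [-0.134,-0.212,0.024,0]
  ]
}}

```text
time: 9.3
tool_pos: [0.6873, -0.0638, 0.1605]
tcp_rot: [[-0.987, 0.159, -0.001], [0.159, 0.987, 0.0], [0.001, 0.0, -1.0]]
force: [-0.5, -0.1, -0.0]
opening: 0.086
grip_force: 0.0
```

```bash
python3 - <<'E'
from go import *
w=cams.capture('wrist');t=cams.capture('top');s=cams.capture('scene')
q=json.load(open('q.json'))
ob=[]
for p in (w,s):
    r=outlines(p,'foam_block');print([(round(x['confidence'],2),np.round(x['pixel']).tolist(),int(x['pixels'].sum())) for x in r[:2]])
    if r: ob.append((p,r[0]['pixels'].astype(np.float32)))
print(fit('foam_block',ob,q['foam_block']))
ob=[]
for p in (t,s):
    r=outlines(p,'yellow_jar');print([(round(x['confidence'],2),np.round(x['pixel']).tolist(),int(x['pixels'].sum())) for x in r[:2]])
    if r: ob.append((p,r[0]['pixels'].astype(np.float32)))
print(fit('yellow_jar',ob,[.526,.34,0.004,0],yaw=False))
plan([[.689,-.074,.16,-.16],[.689,-.074,.020,-.16]])
cv2.imwrite('pics/w2.png',w['frame'][:,:,::-1]);cv2.imwrite('pics/s2.png',s['frame'][:,:,::-1])
E
```

```text
[(0.71, [73.0, 56.0], 16891)]
[(0.85, [215.0, 237.0], 979)]
(array([ 6.88731242e-01, -7.70674933e-02,  6.85740796e-04, -1.82095137e-01]), np.float64(0.4851241111755371))
[(0.78, [237.0, 110.0], 706)]
[(0.71, [293.0, 410.0], 1010), (0.45, [215.0, 235.0], 961)]
(array([0.5234378 , 0.33827728, 0.00073512, 0.        ]), np.float64(0.8733186721801758))
t 9.65 tcp [ 0.6877 -0.0633  0.1616] psi -0.159 open 0.0853
[0.689, -0.074, 0.16, -0.16] -> [-0.003, -0.01, 0.002] 0.001
[0.689, -0.074, 0.02, -0.16] -> [0.0, 0.0, 0.14] -0.0
```

View pics/s2.png

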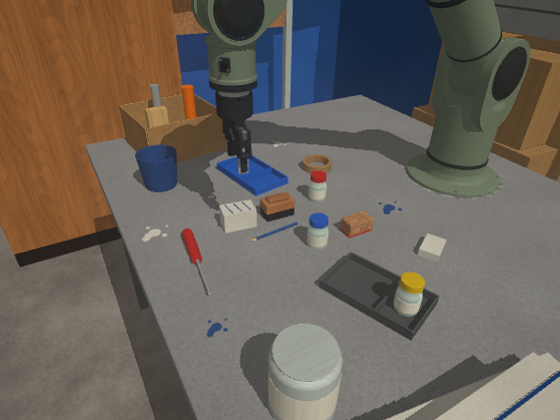

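The yellow jar stands in the grey tray's small bay, at about (408,293), and the pick items are undisturbed. The gripper is above the foam at (238,215). The wrist outline it returned was wrong, so I'm using the top and scene fit.

In the tool's units: 0.14 m / 0.5 = 0.28, 0.09 m / 0.5 = 0.18.

>>> {"name": "step_arm", "arguments": {
  "deltas": [
    [-0.006,-0.02,0.08,0],
    [-0.006,-0.02,0.18,0],
    [-0.006,-0.02,0.28,0],
    [-0.006,-0.02,0.28,0]
  ]
}}

```text
time: 10.15
tool_pos: [0.6867, -0.0739, 0.0183]
tcp_rot: [[-0.987, 0.159, -0.006], [0.159, 0.987, 0.0], [0.006, -0.001, -1.0]]
force: [-0.6, 0.9, 1.0]
opening: 0.0853
grip_force: 0.0
```

>>> {"name": "step_arm", "arguments": {
  "deltas": [
    [0,0,0,0],
    [0,0,0,0],
    [0,0,0,0],
    [0,0,0,0]
  ],
  "claw": 0,
  "squeeze": 35
}}

```text
time: 10.65
tool_pos: [0.6904, -0.0745, 0.024]
tcp_rot: [[-0.987, 0.159, 0.003], [0.159, 0.987, -0.0], [-0.003, 0.0, -1.0]]
force: [-2.4, 0.6, 9.1]
opening: 0.0493
grip_force: 36.1
```

In the tool's units: -0.14 m / 0.5 = -0.28, -0.1 m / 0.5 = -0.2.

>>> {"name": "step_arm", "arguments": {
  "deltas": [
    [0,0,-0.1,0],
    [0,0,-0.2,0],
    [0,0,-0.28,0],
    [0,0,-0.28,0]
  ]
}}

```text
time: 11.15
tool_pos: [0.6911, -0.0747, 0.1666]
tcp_rot: [[-0.987, 0.159, 0.007], [0.159, 0.987, -0.0], [-0.007, 0.001, -1.0]]
force: [-0.2, 0.4, -0.5]
opening: 0.0494
grip_force: 37.0
```

```bash
python3 - <<'E'
from go import *
plan([[.560,.248,.16,.35],[.56,.248,.028,.35]])
E
```

```text
t 11.15 tcp [ 0.6911 -0.0747  0.1666] psi -0.16 open 0.0494
[0.56, 0.248, 0.16, 0.35] -> [0.181, 0.298, 0.006] -0.51
[0.56, 0.248, 0.028, 0.35] -> [0.0, 0.0, 0.132] -0.0
```

In the tool's units: 0.298 m / 0.5 = 0.596, 0.181 m / 0.5 = 0.362, -0.51 rad / 1.5708 = -0.3247.

>>> {"name": "step_arm", "arguments": {
  "deltas": [
    [0.362,0.596,0.006,-0.3247],
    [0.362,0.596,0.006,-0.3247],
    [0.362,0.596,0.006,-0.3247],
    [0.362,0.596,0.006,-0.3247],
    [0.362,0.596,0.006,-0.3247]
  ]
}}

```text
time: 11.78
tool_pos: [0.5705, 0.2167, 0.1592]
tcp_rot: [[-0.939, -0.343, 0.001], [-0.343, 0.939, 0.0], [-0.001, 0.0, -1.0]]
force: [1.9, -0.6, -0.2]
opening: 0.049
grip_force: 37.0
```

In the tool's units: 0.01 m / 0.5 = 0.02.

>>> {"name": "step_arm", "arguments": {
  "deltas": [
    [0,0,0.02,0],
    [0,0,0.02,0]
  ]
}}

```text
time: 12.02
tool_pos: [0.5712, 0.2146, 0.1484]
tcp_rot: [[-0.939, -0.343, -0.0], [-0.343, 0.939, -0.001], [0.001, -0.001, -1.0]]
force: [0.9, -1.2, -0.9]
opening: 0.0495
grip_force: 37.0
```

```bash
python3 - <<'E'
from go import *
plan([[.56,.248,.032,.35]])
E
```

```text
t 12.03 tcp [0.5712 0.2146 0.1484] psi 0.35 open 0.0495
[0.56, 0.248, 0.032, 0.35] -> [-0.001, 0.035, 0.116] 0.0
```

In the tool's units: 0.115 m / 0.5 = 0.23, 0.035 m / 0.5 = 0.07.

>>> {"name": "step_arm", "arguments": {
  "deltas": [
    [-0.002,0.07,0.04,0],
    [-0.002,0.07,0.12,0],
    [-0.002,0.07,0.2,0],
    [-0.002,0.07,0.23,0],
    [-0.002,0.07,0.23,0]
  ]
}}

```text
time: 12.65
tool_pos: [0.5607, 0.2473, 0.0337]
tcp_rot: [[-0.94, -0.342, -0.001], [-0.342, 0.94, -0.001], [0.001, -0.0, -1.0]]
force: [0.1, 0.3, 0.3]
opening: 0.0497
grip_force: 37.0
```

In the tool's units: 0.003 m / 0.5 = 0.006, 0.002 m / 0.5 = 0.004.

>>> {"name": "step_arm", "arguments": {
  "deltas": [
    [0,0,0.004,0],
    [0,0,0.006,0],
    [0,0,0.006,0]
  ]
}}

```text
time: 13.02
tool_pos: [0.5606, 0.2484, 0.0313]
tcp_rot: [[-0.939, -0.343, 0.001], [-0.343, 0.939, 0.0], [-0.001, 0.0, -1.0]]
force: [0.1, 0.1, -0.0]
opening: 0.0493
grip_force: 37.0
```

In the tool's units: 0.002 m / 0.5 = 0.004, 0.001 m / 0.5 = 0.002.

>>> {"name": "step_arm", "arguments": {
  "deltas": [
    [0,0,0.002,0],
    [0,0,0.004,0],
    [0,0,0.004,0]
  ]
}}

```text
time: 13.4
tool_pos: [0.5603, 0.2483, 0.0286]
tcp_rot: [[-0.939, -0.343, -0.0], [-0.343, 0.939, -0.0], [0.0, -0.0, -1.0]]
force: [-1.1, -0.5, 0.2]
opening: 0.0494
grip_force: 37.0
```

>>> {"name": "step_arm", "arguments": {
  "deltas": [
    [0,0,0,0],
    [0,0,0,0],
    [0,0,0,0],
    [0,0,0,0]
  ],
  "claw": 1
}}

```text
time: 13.9
tool_pos: [0.5604, 0.2483, 0.0287]
tcp_rot: [[-0.939, -0.343, 0.0], [-0.343, 0.939, -0.0], [0.0, -0.0, -1.0]]
force: [-0.0, -0.2, -0.8]
opening: 0.0853
grip_force: 0.0
```

In the tool's units: -0.17 m / 0.5 = -0.34, -0.11 m / 0.5 = -0.22.

>>> {"name": "step_arm", "arguments": {
  "deltas": [
    [0,0,-0.1,0],
    [0,0,-0.22,0],
    [0,0,-0.34,0],
    [0,0,-0.34,0]
  ]
}}

```text
time: 14.4
tool_pos: [0.5622, 0.2491, 0.2035]
tcp_rot: [[-0.939, -0.343, 0.007], [-0.343, 0.939, 0.003], [-0.007, 0.001, -1.0]]
force: [-0.9, 0.2, -0.1]
opening: 0.0856
grip_force: 0.0
```

```bash
python3 - <<'E'
from go import *
plan([[.4445,.087,.13,-.028]])
E
```

```text
t 14.4 tcp [0.5622 0.2491 0.2035] psi 0.35 open 0.0856
[0.444, 0.087, 0.13, -0.028] -> [0.167, -0.112, 0.072] 0.378
```

In the tool's units: 0.167 m / 0.5 = 0.334, -0.112 m / 0.5 = -0.224, 0.378 rad / 1.5708 = 0.2406.

>>> {"name": "step_arm", "arguments": {
  "deltas": [
    [0.334,-0.224,0.144,0.2406],
    [0.334,-0.224,0.144,0.2406],
    [0.334,-0.224,0.144,0.2406],
    [0.334,-0.224,0.144,0.2406],
    [0.334,-0.224,0.144,0.2406]
  ]
}}

```text
time: 15.02
tool_pos: [0.4407, 0.0843, 0.1261]
tcp_rot: [[-1.0, 0.03, -0.002], [0.03, 1.0, -0.001], [0.002, -0.001, -1.0]]
force: [0.5, 0.6, -0.3]
opening: 0.0854
grip_force: 0.0
```

```bash
python3 - <<'E'
from go import *
t=cams.capture('top');s=cams.capture('scene')
ob=[]
for p in (t,s):
    r=outlines(p,'foam_block');print([(round(x['confidence'],2),np.round(x['pixel']).tolist(),int(x['pixels'].sum())) for x in r[:2]])
    if r: ob.append((p,r[0]['pixels'].astype(np.float32)))
print(fit('foam_block',ob,[.56,.248,0.004,.35]))
plan([[.4445,.087,.005,-.028]])
E
```

```text
[(0.87, [218.0, 156.0], 1303)]
[(0.61, [276.0, 362.0], 1397)]
(array([0.55809255, 0.24837381, 0.00422735, 0.35230706]), np.float64(0.961338609457016))
t 15.22 tcp [0.4425 0.0866 0.1268] psi -0.027 open 0.0856
[0.444, 0.087, 0.005, -0.028] -> [-0.002, 0.0, 0.122] 0.001
```

In the tool's units: 0.118 m / 0.5 = 0.236, -0.002 m / 0.5 = -0.004.

>>> {"name": "step_arm", "arguments": {
  "deltas": [
    [-0.004,0,0.1,0],
    [-0.004,0,0.2,0],
    [-0.004,0,0.236,0],
    [-0.004,0,0.236,0]
  ]
}}

```text
time: 15.72
tool_pos: [0.4435, 0.0862, 0.0077]
tcp_rot: [[-1.0, 0.027, -0.002], [0.027, 1.0, -0.001], [0.002, -0.001, -1.0]]
force: [-0.3, 0.7, 0.5]
opening: 0.0856
grip_force: 0.0
```

>>> {"name": "step_arm", "arguments": {
  "deltas": [
    [0,0,0,0],
    [0,0,0,0],
    [0,0,0,0],
    [0,0,0,0]
  ],
  "claw": 0,
  "squeeze": 35
}}

```text
time: 16.23
tool_pos: [0.4445, 0.0859, 0.0096]
tcp_rot: [[-1.0, 0.028, 0.002], [0.028, 1.0, 0.0], [-0.002, 0.001, -1.0]]
force: [-1.5, -0.2, 12.4]
opening: 0.0397
grip_force: 34.2
```

In the tool's units: -0.16 m / 0.5 = -0.32, -0.11 m / 0.5 = -0.22.

>>> {"name": "step_arm", "arguments": {
  "deltas": [
    [0,0,-0.1,0],
    [0,0,-0.22,0],
    [0,0,-0.32,0],
    [0,0,-0.32,0]
  ]
}}

```text
time: 16.73
tool_pos: [0.4456, 0.0862, 0.1724]
tcp_rot: [[-1.0, 0.028, 0.006], [0.028, 1.0, 0.002], [-0.006, 0.003, -1.0]]
force: [0.4, -0.4, -1.1]
opening: 0.0396
grip_force: 36.8
```

```bash
python3 - <<'E'
from go import *
plan([[.559,.248,.17,.35]])
E
```

```text
t 16.73 tcp [0.4456 0.0862 0.1724] psi -0.028 open 0.0396
[0.559, 0.248, 0.17, 0.35] -> [-0.109, 0.165, 0.003] -0.378
```

In the tool's units: 0.165 m / 0.5 = 0.33, -0.109 m / 0.5 = -0.218, -0.378 rad / 1.5708 = -0.2406.

>>> {"name": "step_arm", "arguments": {
  "deltas": [
    [-0.218,0.33,0,-0.2406],
    [-0.218,0.33,0,-0.2406],
    [-0.218,0.33,0,-0.2406],
    [-0.218,0.33,0,-0.2406],
    [-0.218,0.33,0,-0.2406]
  ]
}}

```text
time: 17.35
tool_pos: [0.557, 0.2475, 0.1678]
tcp_rot: [[-0.939, -0.343, -0.001], [-0.343, 0.939, -0.001], [0.001, -0.0, -1.0]]
force: [-0.2, -0.8, -0.8]
opening: 0.0392
grip_force: 36.7
```

```bash
python3 - <<'E'
from go import *
cams.capture('top')
plan([[.559,.248,.068,.35]])
E
```

```text
t 17.4 tcp [0.5568 0.2466 0.1681] psi 0.35 open 0.0393
[0.559, 0.248, 0.068, 0.35] -> [-0.003, 0.001, 0.1] -0.0
```

In the tool's units: 0.099 m / 0.5 = 0.198, 0.001 m / 0.5 = 0.002.

>>> {"name": "step_arm", "arguments": {
  "deltas": [
    [-0.004,0.002,0.1,0],
    [-0.004,0.002,0.17,0],
    [-0.004,0.002,0.198,0],
    [-0.004,0.002,0.198,0]
  ]
}}

```text
time: 17.9
tool_pos: [0.5588, 0.2485, 0.0698]
tcp_rot: [[-0.94, -0.342, -0.001], [-0.342, 0.94, -0.001], [0.001, -0.0, -1.0]]
force: [0.6, 0.3, -0.3]
opening: 0.0399
grip_force: 36.7
```

In the tool's units: 0.003 m / 0.5 = 0.006, 0.002 m / 0.5 = 0.004.

>>> {"name": "step_arm", "arguments": {
  "deltas": [
    [0,0,0.004,0],
    [0,0,0.006,0],
    [0,0,0.006,0]
  ]
}}

```text
time: 18.27
tool_pos: [0.5592, 0.2493, 0.0673]
tcp_rot: [[-0.939, -0.343, 0.001], [-0.343, 0.939, 0.0], [-0.001, 0.0, -1.0]]
force: [0.3, -0.0, -0.8]
opening: 0.0394
grip_force: 36.7
```

In the tool's units: 0.002 m / 0.5 = 0.004, 0.001 m / 0.5 = 0.002.

>>> {"name": "step_arm", "arguments": {
  "deltas": [
    [0,0,0.002,0],
    [0,0,0.004,0],
    [0,0,0.004,0]
  ]
}}

```text
time: 18.65
tool_pos: [0.5589, 0.2492, 0.0646]
tcp_rot: [[-0.939, -0.343, -0.0], [-0.343, 0.939, -0.0], [0.0, -0.0, -1.0]]
force: [-0.5, -0.5, -0.8]
opening: 0.0394
grip_force: 36.7
```

In the tool's units: 0.001 m / 0.5 = 0.002, 0.0005 m / 0.5 = 0.001.

>>> {"name": "step_arm", "arguments": {
  "deltas": [
    [0,0,0.001,0],
    [0,0,0.002,0],
    [0,0,0.002,0]
  ]
}}

```text
time: 19.02
tool_pos: [0.5591, 0.2493, 0.0638]
tcp_rot: [[-0.939, -0.343, 0.0], [-0.343, 0.939, 0.0], [-0.0, 0.0, -1.0]]
force: [-0.1, -0.7, 1.8]
opening: 0.0394
grip_force: 37.0
```

Contact with the foam is light. Release, then move up.

>>> {"name": "step_arm", "arguments": {
  "deltas": [
    [0,0,0,0],
    [0,0,0,0],
    [0,0,0,0],
    [0,0,0,0]
  ],
  "claw": 1
}}

```text
time: 19.52
tool_pos: [0.559, 0.2493, 0.0637]
tcp_rot: [[-0.939, -0.343, 0.0], [-0.343, 0.939, 0.0], [-0.0, 0.0, -1.0]]
force: [0.3, 0.6, -0.3]
opening: 0.0853
grip_force: 0.0
```

In the tool's units: -0.14 m / 0.5 = -0.28, -0.1 m / 0.5 = -0.2.

>>> {"name": "step_arm", "arguments": {
  "deltas": [
    [0,0,-0.1,0],
    [0,0,-0.2,0],
    [0,0,-0.28,0],
    [0,0,-0.28,0]
  ]
}}

```text
time: 20.02
tool_pos: [0.5603, 0.2498, 0.2068]
tcp_rot: [[-0.939, -0.343, 0.004], [-0.343, 0.939, 0.002], [-0.005, 0.001, -1.0]]
force: [-0.8, -0.0, -0.7]
opening: 0.0851
grip_force: 0.0
```

```bash
python3 - <<'E'
from go import *
plan([[.558,.083,.17,0]])
E
```

```text
t 20.02 tcp [0.5603 0.2498 0.2068] psi 0.35 open 0.0851
[0.558, 0.083, 0.17, 0.0] -> [0.06, -0.156, 0.036] 0.35
```

In the tool's units: -0.156 m / 0.5 = -0.312, 0.06 m / 0.5 = 0.12, 0.35 rad / 1.5708 = 0.2228.

>>> {"name": "step_arm", "arguments": {
  "deltas": [
    [0.12,-0.312,0.072,0.2228],
    [0.12,-0.312,0.072,0.2228],
    [0.12,-0.312,0.072,0.2228],
    [0.12,-0.312,0.072,0.2228],
    [0.12,-0.312,0.072,0.2228]
  ]
}}

```text
time: 20.65
tool_pos: [0.5561, 0.0828, 0.1673]
tcp_rot: [[-1.0, -0.001, -0.0], [-0.001, 1.0, 0.0], [0.0, 0.0, -1.0]]
force: [0.5, -0.4, -0.3]
opening: 0.0855
grip_force: 0.0
```

```bash
python3 - <<'E'
from go import *
t=cams.capture('top');s=cams.capture('scene')
for n,g in (('foam_block',[.558,.248,.004,.35]),('sanding_block',[.559,.249,.054,.35])):
    ob=[]
    for p in (t,s):
        r=outlines(p,n)
        if r: ob.append((p,r[0]['pixels'].astype(np.float32)))
        print(n,[(round(x['confidence'],2),np.round(x['pixel']).tolist()) for x in r[:2]])
    print(fit(n,ob[:2],g))
plan([[.558,.083,.03,0]])
cv2.imwrite('pics/s3.png',s['frame'][150:380,180:560,::-1])
E
```

```text
foam_block []
foam_block [(0.95, [283.0, 359.0])]
(array([0.55737458, 0.24823016, 0.00278566, 0.36602811]), np.float64(0.5478954911231995))
sanding_block []
sanding_block [(0.61, [261.0, 368.0])]
(array([0.55529473, 0.24811113, 0.05056998, 0.34627043]), np.float64(0.9446111917495728))
t 20.95 tcp [0.5562 0.0829 0.1677] psi 0.001 open 0.0853
[0.558, 0.083, 0.03, 0.0] -> [-0.002, 0.0, 0.138] 0.001
```

View pics/s3.png

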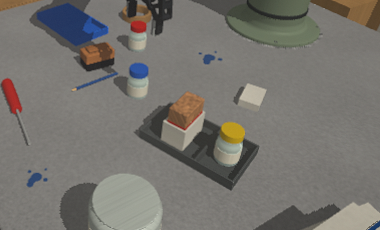

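The crop shows the cork centred on the foam near (185,118), with the yellow jar beside it at (230,145). The shaping kit looks good, so the blue jar is next.

In the tool's units: 0.138 m / 0.5 = 0.276, -0.002 m / 0.5 = -0.004.

>>> {"name": "step_arm", "arguments": {
  "deltas": [
    [-0.004,0,0.08,0],
    [-0.004,0,0.18,0],
    [-0.004,0,0.276,0],
    [-0.004,0,0.276,0]
  ]
}}

```text
time: 21.45
tool_pos: [0.5562, 0.0821, 0.0273]
tcp_rot: [[-1.0, -0.001, -0.005], [-0.001, 1.0, -0.001], [0.005, -0.001, -1.0]]
force: [1.0, 0.2, -0.8]
opening: 0.0854
grip_force: 0.0
```

>>> {"name": "step_arm", "arguments": {
  "deltas": [
    [0,0,0,0],
    [0,0,0,0],
    [0,0,0,0],
    [0,0,0,0]
  ],
  "claw": 0,
  "squeeze": 50
}}

```text
time: 21.95
tool_pos: [0.5594, 0.0826, 0.032]
tcp_rot: [[-1.0, -0.0, 0.003], [-0.0, 1.0, 0.001], [-0.003, 0.001, -1.0]]
force: [-3.9, 1.3, 16.1]
opening: 0.0456
grip_force: 48.6
```

In the tool's units: -0.16 m / 0.5 = -0.32, -0.11 m / 0.5 = -0.22.

>>> {"name": "step_arm", "arguments": {
  "deltas": [
    [0,0,-0.1,0],
    [0,0,-0.22,0],
    [0,0,-0.32,0],
    [0,0,-0.32,0]
  ]
}}

```text
time: 22.45
tool_pos: [0.5601, 0.0825, 0.1946]
tcp_rot: [[-1.0, 0.0, 0.008], [0.0, 1.0, 0.002], [-0.008, 0.002, -1.0]]
force: [-0.1, 0.1, -1.6]
opening: 0.0455
grip_force: 53.2
```

```bash
python3 - <<'E'
from go import *
q=json.load(open('q.json'))['blue_tray'];print(q)
P=place(np.array([[0,.062,0],[0,-.038,0]]),np.array(q));print(P)
plan([[P[0][0],P[0][1],.185,q[3]]])
E
```

```text
[0.5482036855609724, -0.2847936441568049, 0.0, 0.15846529103044438]
[[ 0.5384199  -0.22357047  0.        ]
 [ 0.5542002  -0.32231753  0.        ]]
t 22.45 tcp [0.5601 0.0825 0.1946] psi -0.0 open 0.0455
[0.538, -0.224, 0.185, 0.158] -> [0.022, -0.306, 0.009] -0.159
```

In the tool's units: -0.306 m / 0.5 = -0.612, 0.022 m / 0.5 = 0.044, -0.159 rad / 1.5708 = -0.1012.

>>> {"name": "step_arm", "arguments": {
  "deltas": [
    [0.044,-0.612,0.018,-0.1012],
    [0.044,-0.612,0.018,-0.1012],
    [0.044,-0.612,0.018,-0.1012],
    [0.044,-0.612,0.018,-0.1012],
    [0.044,-0.612,0.018,-0.1012]
  ]
}}

```text
time: 23.08
tool_pos: [0.5355, -0.226, 0.1807]
tcp_rot: [[-0.987, -0.158, 0.0], [-0.158, 0.987, -0.0], [-0.0, -0.0, -1.0]]
force: [0.8, 0.7, -3.6]
opening: 0.0453
grip_force: 53.2
```

```bash
python3 - <<'E'
from go import *
cams.capture('top')
plan([[.538,-.223,.041,.158]])
E
```

```text
t 23.12 tcp [ 0.5335 -0.2343  0.1806] psi 0.152 open 0.0459
[0.538, -0.223, 0.041, 0.158] -> [-0.006, 0.011, 0.14] -0.006
```

In the tool's units: 0.136 m / 0.5 = 0.272, 0.12 m / 0.5 = 0.24.

>>> {"name": "step_arm", "arguments": {
  "deltas": [
    [0,0,0.1,0],
    [0,0,0.2,0],
    [0,0,0.24,0],
    [0,0,0.272,0],
    [0,0,0.272,0]
  ]
}}

```text
time: 23.75
tool_pos: [0.5358, -0.2237, 0.0441]
tcp_rot: [[-0.987, -0.159, -0.001], [-0.159, 0.987, 0.0], [0.001, 0.001, -1.0]]
force: [0.1, 0.5, -1.2]
opening: 0.0452
grip_force: 53.2
```

>>> {"name": "step_arm", "arguments": {
  "deltas": [
    [-0.004,0,0.006,0],
    [-0.004,0,0.012,0],
    [-0.004,0,0.014,0],
    [-0.004,0,0.014,0]
  ]
}}

```text
time: 24.25
tool_pos: [0.5382, -0.2236, 0.0379]
tcp_rot: [[-0.987, -0.158, 0.0], [-0.158, 0.987, -0.0], [-0.0, -0.0, -1.0]]
force: [-0.0, -0.0, -0.8]
opening: 0.0454
grip_force: 53.2
```

In the tool's units: 0.001 m / 0.5 = 0.002, 0.0005 m / 0.5 = 0.001.

>>> {"name": "step_arm", "arguments": {
  "deltas": [
    [0,0,0.001,0],
    [0,0,0.002,0],
    [0,0,0.002,0]
  ]
}}

```text
time: 24.62
tool_pos: [0.5382, -0.2235, 0.0367]
tcp_rot: [[-0.987, -0.158, -0.0], [-0.158, 0.987, -0.0], [0.0, 0.0, -1.0]]
force: [-0.7, 0.0, -2.1]
opening: 0.0454
grip_force: 53.2
```

In the tool's units: 0.001 m / 0.5 = 0.002.

>>> {"name": "step_arm", "arguments": {
  "deltas": [
    [0,0,0.002,0],
    [0,0,0.002,0],
    [0,0,0.002,0]
  ]
}}

```text
time: 25.0
tool_pos: [0.5383, -0.2236, 0.0362]
tcp_rot: [[-0.987, -0.158, 0.0], [-0.158, 0.987, -0.0], [-0.0, -0.0, -1.0]]
force: [-3.6, 0.4, 7.7]
opening: 0.0455
grip_force: 54.2
```

>>> {"name": "step_arm", "arguments": {
  "deltas": [
    [0,0,0,0],
    [0,0,0,0],
    [0,0,0,0],
    [0,0,0,0]
  ],
  "claw": 1
}}

```text
time: 25.5
tool_pos: [0.5382, -0.2236, 0.0357]
tcp_rot: [[-0.987, -0.158, -0.0], [-0.158, 0.987, -0.0], [0.0, -0.0, -1.0]]
force: [0.4, -0.4, -0.2]
opening: 0.0858
grip_force: 0.0
```

In the tool's units: -0.15 m / 0.5 = -0.3, -0.1 m / 0.5 = -0.2.

>>> {"name": "step_arm", "arguments": {
  "deltas": [
    [0,0,-0.1,0],
    [0,0,-0.2,0],
    [0,0,-0.3,0],
    [0,0,-0.3,0]
  ]
}}

```text
time: 26.0
tool_pos: [0.5398, -0.2242, 0.1895]
tcp_rot: [[-0.987, -0.158, 0.006], [-0.158, 0.987, -0.002], [-0.005, -0.003, -1.0]]
force: [0.4, 0.2, -0.8]
opening: 0.0853
grip_force: 0.0
```

```bash
python3 - <<'E'
from go import *
plan([[.58,-.067,.16,-.078]])
E
```

```text
t 26.0 tcp [ 0.5398 -0.2242  0.1895] psi 0.159 open 0.0853
[0.58, -0.067, 0.16, -0.078] -> [-0.064, 0.149, 0.029] 0.237
```

In the tool's units: 0.149 m / 0.5 = 0.298, -0.064 m / 0.5 = -0.128, 0.237 rad / 1.5708 = 0.1509.

>>> {"name": "step_arm", "arguments": {
  "deltas": [
    [-0.128,0.298,0.058,0.1509],
    [-0.128,0.298,0.058,0.1509],
    [-0.128,0.298,0.058,0.1509],
    [-0.128,0.298,0.058,0.1509],
    [-0.128,0.298,0.058,0.1509]
  ]
}}

```text
time: 26.62
tool_pos: [0.5774, -0.067, 0.1564]
tcp_rot: [[-0.997, 0.078, -0.001], [0.078, 0.997, -0.001], [0.001, -0.001, -1.0]]
force: [-0.0, -0.2, -1.0]
opening: 0.0858
grip_force: 0.0
```

```bash
python3 - <<'E'
from go import *
s=cams.capture('scene')
q=json.load(open('q.json'))
r=outlines(s,'dust_brush');print([(round(x['confidence'],2),np.round(x['pixel']).tolist()) for x in r[:2]])
if r: print(fit('dust_brush',[(s,r[0]['pixels'].astype(np.float32))],q['dust_brush'],freez=False))
r=outlines(s,'blue_jar');print([(round(x['confidence'],2),np.round(x['pixel']).tolist()) for x in r[:2]], proj(s,[[.538,-.223,.04]]))
plan([[.58,-.067,.018,-.078]])
E
```

```text
[(0.81, [205.0, 278.0])]
(array([ 0.58249166, -0.06765612,  0.        , -0.06392867]), np.float64(0.9272727370262146))
[(0.78, [172.0, 261.0])] [[263.52492688 171.54476872]]
t 26.77 tcp [ 0.5775 -0.0676  0.1568] psi -0.08 open 0.0854
[0.58, -0.067, 0.018, -0.078] -> [-0.002, 0.001, 0.139] -0.002
```

In the tool's units: 0.139 m / 0.5 = 0.278, 0.04 m / 0.5 = 0.08.

>>> {"name": "step_arm", "arguments": {
  "deltas": [
    [-0.006,0,0.08,0],
    [-0.006,0,0.18,0],
    [-0.006,0,0.278,0],
    [-0.006,0,0.278,0]
  ]
}}

```text
time: 27.28
tool_pos: [0.5786, -0.0673, 0.0153]
tcp_rot: [[-0.997, 0.079, -0.005], [0.079, 0.997, -0.0], [0.005, -0.0, -1.0]]
force: [-0.0, 0.7, 0.8]
opening: 0.0851
grip_force: 0.0
```

>>> {"name": "step_arm", "arguments": {
  "deltas": [
    [0,0,0,0],
    [0,0,0,0],
    [0,0,0,0],
    [0,0,0,0]
  ],
  "claw": 0,
  "squeeze": 40
}}

```text
time: 27.78
tool_pos: [0.5818, -0.0667, 0.0197]
tcp_rot: [[-0.997, 0.078, 0.003], [0.078, 0.997, -0.0], [-0.003, 0.0, -1.0]]
force: [-2.7, -0.1, 14.2]
opening: 0.0433
grip_force: 39.6
```

In the tool's units: -0.16 m / 0.5 = -0.32, -0.11 m / 0.5 = -0.22.

>>> {"name": "step_arm", "arguments": {
  "deltas": [
    [0,0,-0.1,0],
    [0,0,-0.22,0],
    [0,0,-0.32,0],
    [0,0,-0.32,0]
  ]
}}

```text
time: 28.28
tool_pos: [0.5827, -0.0667, 0.1825]
tcp_rot: [[-0.997, 0.078, 0.008], [0.078, 0.997, 0.0], [-0.008, 0.001, -1.0]]
force: [-0.2, -0.7, -0.7]
opening: 0.0432
grip_force: 42.4
```

```bash
python3 - <<'E'
from go import *
plan([[.554,-.322,.18,.158]])
E
```

```text
t 28.27 tcp [ 0.5827 -0.0667  0.1825] psi -0.078 open 0.0432
[0.554, -0.322, 0.18, 0.158] -> [0.009, -0.257, 0.002] -0.236
```

In the tool's units: -0.257 m / 0.5 = -0.514, 0.009 m / 0.5 = 0.018, -0.236 rad / 1.5708 = -0.1502.

>>> {"name": "step_arm", "arguments": {
  "deltas": [
    [0.018,-0.514,0,-0.1502],
    [0.018,-0.514,0,-0.1502],
    [0.018,-0.514,0,-0.1502],
    [0.018,-0.514,0,-0.1502],
    [0.018,-0.514,0,-0.1502]
  ]
}}

```text
time: 28.9
tool_pos: [0.5495, -0.3271, 0.1774]
tcp_rot: [[-0.988, -0.152, -0.001], [-0.152, 0.988, -0.002], [0.001, -0.002, -1.0]]
force: [0.2, 1.7, -1.3]
opening: 0.0436
grip_force: 42.3
```

In the tool's units: 0.04 m / 0.5 = 0.08, 0.02 m / 0.5 = 0.04.

>>> {"name": "step_arm", "arguments": {
  "deltas": [
    [0,0,0.04,0],
    [0,0,0.08,0],
    [0,0,0.08,0]
  ]
}}

```text
time: 29.28
tool_pos: [0.5512, -0.321, 0.1364]
tcp_rot: [[-0.987, -0.158, -0.002], [-0.158, 0.987, 0.001], [0.002, 0.002, -1.0]]
force: [0.7, 0.5, -0.2]
opening: 0.0436
grip_force: 42.3
```

```bash
python3 - <<'E'
from go import *
plan([[.554,-.322,.030,.158]])
E
```

```text
t 29.27 tcp [ 0.5512 -0.321   0.1364] psi 0.159 open 0.0436
[0.554, -0.322, 0.03, 0.158] -> [-0.003, -0.002, 0.106] 0.001
```

In the tool's units: 0.105 m / 0.5 = 0.21, -0.003 m / 0.5 = -0.006.

>>> {"name": "step_arm", "arguments": {
  "deltas": [
    [-0.006,-0.002,0.1,0],
    [-0.006,-0.002,0.18,0],
    [-0.006,-0.002,0.21,0],
    [-0.006,-0.002,0.21,0]
  ]
}}

```text
time: 29.78
tool_pos: [0.5551, -0.3225, 0.0331]
tcp_rot: [[-0.987, -0.158, -0.0], [-0.158, 0.987, 0.0], [0.0, 0.0, -1.0]]
force: [0.2, 0.5, 0.3]
opening: 0.0431
grip_force: 42.3
```

In the tool's units: 0.005 m / 0.5 = 0.01, 0.003 m / 0.5 = 0.006.

>>> {"name": "step_arm", "arguments": {
  "deltas": [
    [0,0,0.006,0],
    [0,0,0.01,0],
    [0,0,0.01,0],
    [0,0,0.01,0]
  ]
}}

```text
time: 30.28
tool_pos: [0.555, -0.3226, 0.028]
tcp_rot: [[-0.988, -0.158, 0.0], [-0.158, 0.988, -0.0], [-0.0, -0.0, -1.0]]
force: [0.5, 0.1, -0.8]
opening: 0.0433
grip_force: 42.3
```

>>> {"name": "step_arm", "arguments": {
  "deltas": [
    [0,0,0.002,0],
    [0,0,0.002,0]
  ]
}}

```text
time: 30.52
tool_pos: [0.5549, -0.3226, 0.0267]
tcp_rot: [[-0.988, -0.157, -0.0], [-0.157, 0.988, -0.0], [0.0, 0.0, -1.0]]
force: [0.1, -0.5, -0.5]
opening: 0.0435
grip_force: 42.3
```

In the tool's units: 0.002 m / 0.5 = 0.004, 0.001 m / 0.5 = 0.002.

>>> {"name": "step_arm", "arguments": {
  "deltas": [
    [0,0,0.002,0],
    [0,0,0.004,0],
    [0,0,0.004,0]
  ]
}}

```text
time: 30.9
tool_pos: [0.5548, -0.3225, 0.0246]
tcp_rot: [[-0.988, -0.158, -0.0], [-0.158, 0.988, 0.0], [0.0, 0.0, -1.0]]
force: [0.2, -0.5, -1.4]
opening: 0.0434
grip_force: 42.3
```

>>> {"name": "step_arm", "arguments": {
  "deltas": [
    [0,0,0.002,0],
    [0,0,0.002,0]
  ]
}}

```text
time: 31.15
tool_pos: [0.5549, -0.3226, 0.0239]
tcp_rot: [[-0.988, -0.157, 0.0], [-0.157, 0.988, -0.0], [-0.0, -0.0, -1.0]]
force: [-0.9, 0.4, 2.5]
opening: 0.0435
grip_force: 42.7
```

>>> {"name": "step_arm", "arguments": {
  "deltas": [
    [0,0,0,0],
    [0,0,0,0],
    [0,0,0,0],
    [0,0,0,0]
  ],
  "claw": 1
}}

```text
time: 31.65
tool_pos: [0.5549, -0.3225, 0.0237]
tcp_rot: [[-0.988, -0.158, -0.0], [-0.158, 0.988, 0.0], [0.0, 0.0, -1.0]]
force: [-0.5, -0.3, -0.7]
opening: 0.0854
grip_force: 0.0
```

In the tool's units: -0.22 m / 0.5 = -0.44, -0.17 m / 0.5 = -0.34.

>>> {"name": "step_arm", "arguments": {
  "deltas": [
    [0,0,-0.1,0],
    [0,0,-0.22,0],
    [0,0,-0.34,0],
    [0,0,-0.44,0],
    [0,0,-0.44,0]
  ]
}}

```text
time: 32.28
tool_pos: [0.5563, -0.3234, 0.2478]
tcp_rot: [[-0.988, -0.157, 0.006], [-0.157, 0.988, -0.003], [-0.005, -0.004, -1.0]]
force: [-0.2, -0.1, -0.5]
opening: 0.0854
grip_force: 0.0
```

>>> {"name": "step_arm", "arguments": {
  "deltas": [
    [0.3,0.4,0,0],
    [0.3,0.4,0,0],
    [0.3,0.4,0,0],
    [0.3,0.4,0,0]
  ]
}}

```text
time: 32.78
tool_pos: [0.3734, -0.1473, 0.243]
tcp_rot: [[-0.987, -0.158, -0.001], [-0.158, 0.987, 0.0], [0.001, 0.0, -1.0]]
force: [0.4, 1.1, 1.1]
opening: 0.0858
grip_force: 0.0
```

```bash
python3 - <<'E'
from go import *
q=json.load(open('q.json'));q['grey_tray']=[.547,.2837,0,.35]
t=cams.capture('top');s=cams.capture('scene')
cv2.imwrite('pics/s4.png',s['frame'][:,:,::-1]);cv2.imwrite('pics/t4.png',t['frame'][:,:,::-1])
G=dict(blue_jar=('blue_tray',[.538,-.223,.004,0]),dust_brush=('blue_tray',[.555,-.3225,.004,.158]),yellow_jar=('grey_tray',[.525,.34,.004,0]),foam_block=('grey_tray',[.558,.248,.004,.35]),sanding_block=('grey_tray',[.558,.249,.054,.35]),red_jar=(None,q['red_jar']))
for n,(tr,g) in G.items():
    ob=[]
    for p in (t,s):
        r=outlines(p,n)
        if r and np.hypot(*(np.array(r[0]['pixel'])[::-1]-proj(p,[[g[0],g[1],g[2]+.03]])[0]))<25: ob.append((p,r[0]['pixels'].astype(np.float32)))
    if not ob: print(n,'none');continue
    f,i=fit(n,ob,g,yaw='jar' not in n)
    d=f[:2]-np.array(q[tr][:2] if tr else q[n][:2]);a=q[tr][3] if tr else 0
    print(n,len(ob),np.round(f,4),round(i,3),'local',np.round([d[0]*np.cos(a)+d[1]*np.sin(a),-d[0]*np.sin(a)+d[1]*np.cos(a)],4))
E
```

```text
blue_jar 1 [ 0.5466 -0.2419 -0.077   0.    ] 0.941 local [0.0052 0.0426]
dust_brush 2 [ 0.5546 -0.321   0.0042  0.183 ] 0.891 local [ 0.0005 -0.0368]
yellow_jar 2 [0.5236 0.3385 0.0006 0.    ] 0.87 local [-0.0032  0.0595]
foam_block 2 [0.5583 0.2475 0.0008 0.322 ] 0.464 local [-0.0018 -0.0379]
sanding_block 2 [0.5579 0.2492 0.0518 0.3589] 0.927 local [-0.0016 -0.0362]
red_jar 2 [ 0.4479 -0.0823  0.0017  1.0638] 0.881 local [0.0005 0.0001]
```

View pics/s4.png

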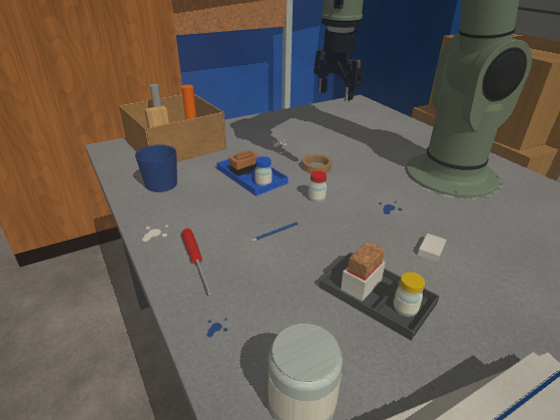

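View pics/t4.png

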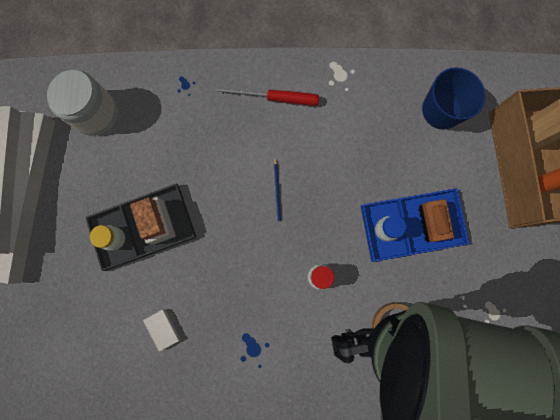

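The final views show every item upright in its bay. The brush and blue jar are in the blue tray, the cork sits on the foam beside the yellow jar in the grey tray, and the red jar is unmoved at (321,277) in the top view. The blue jar's fit used one view and is unreliable in height, but its outline matches where it was released, so I'm handing in.

>>> {"name": "step_arm", "arguments": {
  "deltas": [
    [0,0,0,0],
    [0,0,0,0],
    [0,0,0,0]
  ]
}}

```text
time: 33.85
tool_pos: [0.3753, -0.1487, 0.2437]
tcp_rot: [[-0.988, -0.157, 0.0], [-0.157, 0.988, -0.0], [-0.0, -0.0, -1.0]]
force: [-0.0, -0.4, 0.0]
opening: 0.0854
grip_force: 0.0
```

```bash
python3 -c "
from plant import workorder
print(workorder.hand_in())"
```

```text
the job is handed in; nothing more can be done
None
```

I placed both kits in their trays, left the red-lidded jar where it stood, and handed the job in at about 34 s; the hand-in gave no verdict.

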